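# Slide the stamp box up the sill and into the desk riser

### The job

Put away the wooden stamp box that stands in front of the desk riser: slide it up the sloping sill and over the raised lip, into the bay under the shelf, until the whole box has dropped behind the lip and sits flat on the bay floor. Keep it upright and never lift it clear, and leave the ink bottle, the rubber stamp and the round tin where they stand.

Things in the scene. Friction and masses are not known exactly. Their poses are not given: they have to be found in the camera images.
- riser: Light wood desk riser, fixed to the desk: sloping sill, lip, bay and a shelf above. Origin at desk height, mid-width, under the crest of the lip; x points level into the bay (the way the box goes), y to its left, z up. The crest, 15 to 16 mm high, runs from x = -4 to +4 mm; behind it a 9 mm drop to the bay floor. Side rails, 40 mm high and 226 mm apart inside, begin at x = -4 mm.
- sill_foot (a point): Middle of the foot of the sill, at desk height, 84 mm before the riser's origin. From here the sill, 226 mm wide and without rails, rises evenly by 16 mm over 80 mm (11 degrees) up to the crest. Axes as the riser's.
- bay_floor (a point): Middle of the grey-lined bay floor, 6 mm above the desk and 64 mm behind the crest. The floor runs 60 mm either way along the riser's x, from the lip to a 40 mm high back stop. Axes as the riser's.
- shelf_edge (a point): Middle of the lower front edge of the shelf, 215 mm above the desk, 32 mm before the crest. The shelf is 14 mm thick, 260 mm wide, 176 mm deep, on thin posts behind the crest; a yellow notebook and a binder clip are fixed on it. An upright tool cannot follow the box under it; one leaning back towards the robot by 30 to 40 degrees can.
- box_center (a point): Centre of the loose dark wooden box, lid shut and fixed, 113 (x) x 176 (y) x 68 (z) mm, 0.3 to 0.6 kg; 34 mm above its underside. Starts before the sill, nearly square and central, its x to the bay (a like box by the wall is decor). Its flat walls lie at x = -54 and +51, y = +-85 mm, up to 55 mm; the lid overhangs 3 mm. Seated: 40 mm above the desk, 58 to 73 mm past the crest.
- ink_bottle: Loose dark blue square ink bottle, 47 x 46 x 58 mm high, black cap, standing on the desk left of the sill; origin at the centre of its underside. Not to be moved.
- rubber_stamp: Loose rubber stamp with red-brown handle, 25 x 48 x 67 mm high, standing on the desk right of the sill; origin at the centre of its underside. Not to be moved.
- clip_tin: Loose round red-brown tin, 63 mm across, 24 mm high, on the desk left of the box; origin at the centre of its underside. Not to be moved.

How it is judged:
On the way:
1. the front of the box has ridden up the sill (its centre is more than 6 mm higher than at the start, before the lip) (height (world z) of box_center above 0.04 m and x of box_center in the frame of riser below 0.03 m), for 0.1 s.
At the end, for the whole second after the job is handed in: The box lies wholly behind the lip, flat (within about 2 degrees) on the bay floor (centre 36 to 43 mm above the desk, 53 to 78 mm behind the crest, within 35 mm of the middle), at rest; ink bottle, rubber stamp and tin are within 20 mm of where they stood (x of box_center in the frame of riser between 0.053 and 0.078 m and y of box_center in the frame of riser between -0.035 and 0.035 m and height (world z) of box_center between 0.036 and 0.043 m and angle between box_center's own z axis and vertical below 0.04 rad and linear speed of stamp_box below 0.01 m/s and distance of each of ink_bottle, rubber_stamp, clip_tin from where it was at the start of the episode below 0.02 m); the robot touches nothing.
It fails at once if the box is lifted clear (centre over 90 mm above the desk) (height (world z) of box_center above 0.09 m).
It fails at once if the box is tipped by more than 30 degrees (angle between box_center's own z axis and vertical above 0.52 rad).
It fails at once if a bystander is moved by more than 20 mm (distance of any of ink_bottle, rubber_stamp, clip_tin from where it was at the start of the episode above 0.02 m).
It also fails if it takes over 38 s, if anything falls off the work surface, if the arm or the gripper's body presses on something with over 40 N, if the wrist force passes 120 N, or if a joint passes its speed limit or range.

### The arm

A 6-joint arm with a two-finger parallel gripper is mounted at the origin on a cart in front of the work surface, level with it; the furniture and walls round the work are solid. World frame = base frame: x ahead of the robot, y to its left, z up, the work surface at z = 0. Lengths are in m, angles in rad, forces in N, time in s.
With the tool pointing down it reaches from about 0.35 to 0.95 m from the base axis. Payload 17.4 kg.
Tool frame: the origin (TCP) lies between the finger pads; the fingertips stand 14 mm ahead of it and the grasp point (between the pads) lies 5 mm behind it (bot.finger_overhang is the distance from the TCP to the fingertips, in m); z points along the fingers, y is the line along which they close (so a half turn about z gives the same grasp; the last joint's range is limited). The gripper opens to 93 mm and grips with 3 to 60 N. Pads are 15 mm wide; open, the fingers measure 128 mm over their backs; the gripper's body (75 mm by 188 mm) begins 65 mm behind the grasp point.
Start: joints at [-1.361, 0.116, 1.442, -0, 1.584, -0.038], TCP at [0.166, -0.654, 0.212] pointing down, gripper open.
Joint ranges: [-2.83, 2.83], [-0.83, 2.19], [0.07, 2.5], [-1.14, 4.28], [0.01, 3], [-2.97, 2.97]. Speed limits (rad/s): [1.89, 1.89, 2.22, 3.14, 3.14, 3.14].

### API

Orientations are given as a unit quaternion [x, y, z, w].
In Python, from station import bot gives the robot as it stands.
- The arm moves only by the tool drive_tool, never from a script. Its argument "targets" is a list that holds one entry, the list of rows, each a list of 6 numbers: the shift along the world's x, y, z in m, then the turn, a rotation vector about the world's x, y, z in degrees. In form: [[[x, y, z, rx, ry, rz], ...]]. A call has 1 to 5 rows; each row is the pose to reach, as a shift and turn from the pose commanded when the call began; what a row does not reach only later rows make up. A row lasts 1/12 s, in which the tool goes at most 41.7 mm and 7.16 degrees, less where a joint would pass 70% of its speed; a pose out of reach is approached as far as the arm can. A call with a gripper value outside its range is refused whole. "gripper" is the finger opening in m, from 0 to 0.093, set as the call begins (left out, the last holds). The fingers move at their own pace and stop on an object; "squeeze" is the grip in N (left out, the last holds). Time passes only in rows, so rows that repeat a pose let the fingers close. It gives the time, the measured TCP pose, the force, the opening and the grip force at its end, in the units of the state.
- bot.get_state(): the state, without advancing time (a new reading comes with each control period).
- bot.snapshot(name): name is "scene" or "top"; returns the picture (384x512x3 uint8, blue, green, red); there is no depth.
- bot.camera_model(name): a dict with "mtx" (3x3 intrinsics, pixels), "eye" and "orientation" of the camera in the world. Camera axes: x right, y up, looking along -z (the intrinsics and any distortion apply to the point x, -y, -z); pixel columns grow to the right and rows downward; lengths in m; the calibration is good to about 2 mm. A picture is of the moment at which its call begins. camera_model takes no time and is no camera call.
- bot.hand_in(): hands the job in; it is judged then, once.
The state is a dict: "clock": time; "q": joint angles; "joint_velocities": joint speeds; "effort": joint torques, N m; "ee_pos": TCP position; "ee_rot": TCP orientation; "force": force on the tool from outside, world axes, zero at the start; "moment": the same for the moment, N m; "grip_width": finger opening in m; "gripper_force": force on a finger pad.
Only numpy, scipy, OpenCV 4.12 (cv2) and the standard library are available. Lean on these libraries where they do the work, as an engineer would, in place of code of your own. Each camera call takes 0.05 s, during which the arm holds its last target. There are 200 camera calls.

## Working session

There is one attempt and no reset: what is moved stays moved. The work goes in short steps, Python scripts to look and compute and a tool call to move; the robot and the scene stay as the last step left them, time stands still between calls to the robot, and variables do not carry over. Pictures are saved under pics/ and viewed, at most 10 in all, crops included, and the job is handed in when it is done.

Besides the shell and the picture viewer there is one more tool, called after ">>>" by a JSON object that holds its "op" and its "data". drive_tool: Moves the arm, as the interface text tells. Its arguments: {"type":"object","properties":{"targets":{"type":"array"},"gripper":{"type":"number"},"squeeze":{"type":"number"}},"required":["targets"]}

```bash
mkdir -p pics; python3 - <<'E'
from station import bot
import cv2
for n in("scene","top"):
    im=bot.snapshot(n); cv2.imwrite(f"pics/{n}0.png",cv2.resize(im,(800,600),interpolation=cv2.INTER_CUBIC)); cv2.imwrite(f"pics/{n}_raw.png",im)
    print(bot.camera_model(n))
s=bot.get_state();print(s['clock'],s['ee_pos'],s['ee_rot'],s['force'])
E
```

```text
{'mtx': array([[397.04321086,   0.        , 257.93575534],
       [  0.        , 397.04321086, 191.5029767 ],
       [  0.        ,   0.        ,   1.        ]]), 'eye': array([0.11093022, 0.87011836, 0.54334416]), 'orientation': array([-0.14097121,  0.52446304,  0.80410063, -0.24184253])}
{'mtx': array([[407.78166849,   0.        , 254.26270554],
       [  0.        , 407.78166849, 192.96904783],
       [  0.        ,   0.        ,   1.        ]]), 'eye': array([0.32261074, 0.16153651, 0.98032514]), 'orientation': array([-0.10100085,  0.12236967,  0.74346258, -0.64968291])}
0.1 [ 0.16548635 -0.65420971  0.21150351] [ 9.92335212e-01  1.23574146e-01 -5.51206241e-05 -5.04791376e-04] [-0.90664131 -0.02377984 -0.62666912]
```

View pics/scene0.png

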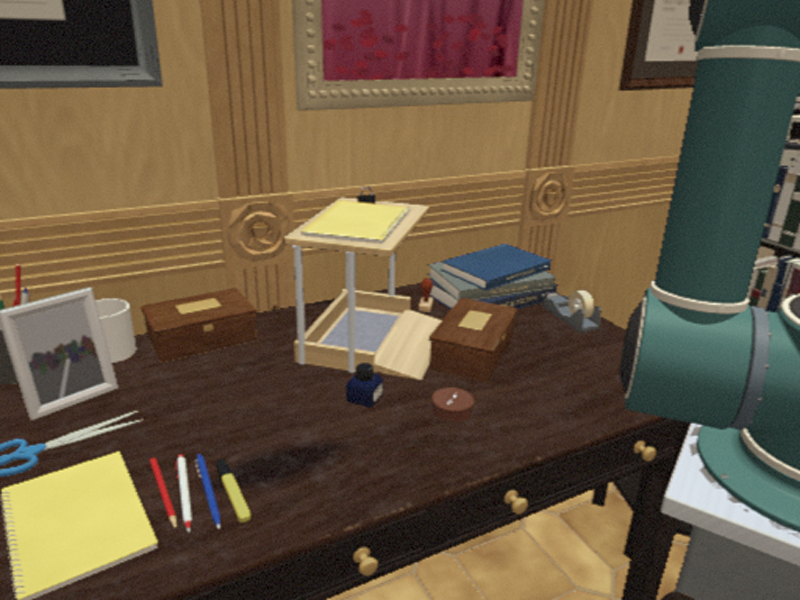

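View pics/top0.png

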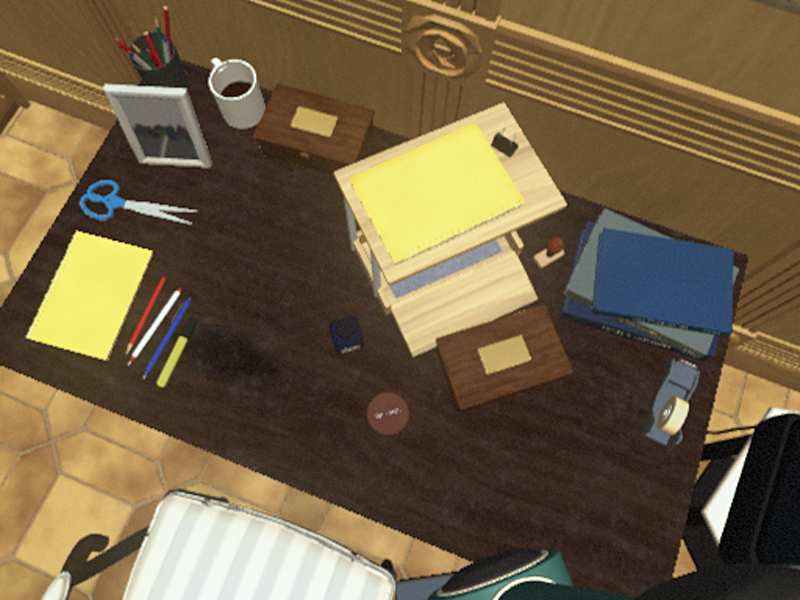

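The scene view shows the box before the sill, with the bottle at (365,385), the tin at (452,400) and the stamp behind at (427,295). In the top view the box lid corners are about (437,341), (545,308), (571,371), (461,408), and the sill foot runs from (413,353) to (537,302). I'll enlarge that area.

```bash
python3 - <<'E'
import cv2
im=cv2.imread("pics/top_raw.png")[140:275,205:385]
cv2.imwrite("pics/crop1.png",cv2.resize(im,None,fx=4.4,fy=4.4,interpolation=cv2.INTER_CUBIC))
E
```

```text
(no output)
```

View pics/crop1.png

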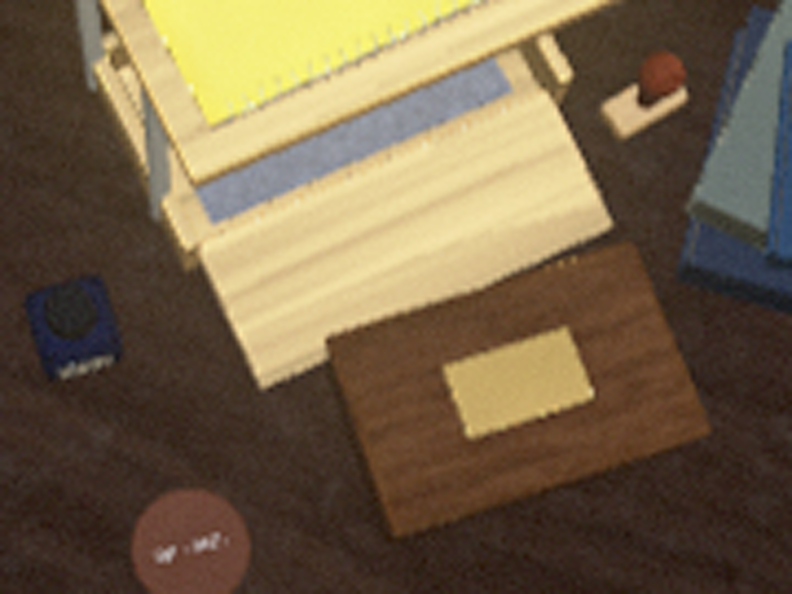

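The crop shows the lid corners at (328,340), (635,243), (709,432) and (393,536). The sill foot runs from (263,388) to (612,228), and the crest from about (203,248) to (553,97). The tin is at (191,547).

```bash
cat > h.py <<'E'
import numpy as np, cv2
from scipy.spatial.transform import Rotation as R
from station import bot
def ray(n,uv,z):
    m=bot.camera_model(n);K=m['mtx'];r=R.from_quat(m['orientation']).as_matrix()
    d=np.linalg.inv(K)@[uv[0],uv[1],1]; d=r@[d[0],-d[1],-d[2]]
    return m['eye']+d*(z-m['eye'][2])/d[2]
def crop(uv): return (205+(uv[0]+.5)/4.4-.5,140+(uv[1]+.5)/4.4-.5)
E
python3 - <<'E'
from h import *
P=lambda l,z:np.array([ray('top',crop(u),z)[:2] for u in l])
b=P([(328,340),(635,243),(709,432),(393,536)],.068)
f=P([(263,388),(612,228)],0); c=P([(203,248),(553,97)],.016)
s=P([(192,180)],.229); t=P([(191,547)],.024);k=P([(70,310)],.058)
st=P([(645,105)],.02)
print('box',b.round(4),b.mean(0),'sides',np.linalg.norm(b-np.roll(b,-1,0),axis=1))
a=lambda v:np.degrees(np.arctan2(v[1],v[0]))
print('box yaw', a(b[0]+b[1]-b[2]-b[3]),a(b[0]-b[1])-90,a(b[3]-b[2])-90)
print('foot',f,f.mean(0),np.linalg.norm(f[0]-f[1]),'yaw',a(f[0]-f[1])-90)
print('crest front',c,c.mean(0),np.linalg.norm(c[0]-c[1]),'yaw',a(c[0]-c[1])-90,'dir',a(c.mean(0)-f.mean(0)))
print('tin',t,'ink',k,'stamp',st,'shelf L',s)
E
```

```text
box [[ 0.5543  0.0636]
 [ 0.5855 -0.1078]
 [ 0.4794 -0.1245]
 [ 0.4483  0.0468]] [ 0.5168648  -0.03046111] sides [0.17421373 0.10738463 0.17404433 0.10732761]
box yaw 8.992443889547555 10.299377961441493 10.281874643379581
foot [[ 0.54899787  0.09669858]
 [ 0.61574411 -0.11654955]] [ 0.58237099 -0.00992549] 0.22344982928074544 yaw 17.3800145444402
crest front [[ 0.62993349  0.11974956]
 [ 0.69438234 -0.09428458]] [0.66215791 0.01273249] 0.22352687823614925 yaw 16.75782675481136 dir 15.853542735523465
tin [[0.46301679 0.14853672]] ink [[0.59151993 0.19651034]] stamp [[ 0.68089481 -0.14512721]] shelf L [[0.59423211 0.12961189]]
```

Both measured widths fit (foot 223 mm, crest 224 mm). Riser: yaw about 17°, origin about (0.664, 0.014). Box: centre riser x about -0.154, y about 0, yaw about -6.7° to the riser. I'll push the rear wall with the two open fingers, which will also square the box. First I swing behind it at height.

>>> {"op": "drive_tool", "data": {"targets": [[[0.012,0.03,0.0,0,0,0],[0.024,0.06,0,0,0,0],[0.036,0.09,0,0,0,0],[0.048,0.12,0,0,0,0],[0.06,0.15,0,0,0,0]]], "gripper": 0.093}}

```text
clock: 0.52
ee_pos: [0.2258, -0.5028, 0.2116]
ee_rot: [0.992, 0.123, -0.0, -0.0]
force: [-0.3, 1.4, 0.6]
grip_width: 0.093
gripper_force: 0.0
```

>>> {"op": "drive_tool", "data": {"targets": [[[0.012,0.03,0.0,0,0,0],[0.024,0.06,0,0,0,0],[0.036,0.09,0,0,0,0],[0.048,0.12,0,0,0,0],[0.06,0.15,0,0,0,0]]]}}

```text
clock: 0.93
ee_pos: [0.2857, -0.3528, 0.2119]
ee_rot: [0.992, 0.123, -0.0, -0.0]
force: [0.0, -0.9, 1.5]
grip_width: 0.093
gripper_force: 0.0
```

>>> {"op": "drive_tool", "data": {"targets": [[[0.012,0.03,0.0,0,0,0],[0.024,0.06,0,0,0,0],[0.036,0.09,0,0,0,0],[0.048,0.12,0,0,0,0],[0.06,0.15,0,0,0,0]]]}}

```text
clock: 1.35
ee_pos: [0.3456, -0.2029, 0.212]
ee_rot: [0.992, 0.123, 0.0, 0.0]
force: [0.9, -0.8, -0.8]
grip_width: 0.0931
gripper_force: 0.0
```

>>> {"op": "drive_tool", "data": {"targets": [[[0.01,0.03,0.0,1.2,-3.8,0.6],[0.02,0.06,0,2.4,-7.6,1.2],[0.03,0.09,0,3.6,-11.4,1.8],[0.04,0.12,0,4.8,-15.2,2.4],[0.05,0.135,0,5.8,-19.1,2.8]]]}}

```text
clock: 1.77
ee_pos: [0.3959, -0.0669, 0.2125]
ee_rot: [0.974, 0.147, 0.173, -0.03]
force: [0.7, -0.2, -0.1]
grip_width: 0.0931
gripper_force: 0.0
```

```bash
cat >> h.py <<'E'
O=np.array([.664,.0142,0]); W=R.from_euler('z',17,degrees=True)
def rep():
    s=bot.get_state(); T=R.from_quat(s['ee_rot']); m=T.as_matrix()
    want=lambda L:W*R.from_euler('y',-L,degrees=True)*R.from_euler('x',180,degrees=True)
    L=np.degrees(np.arctan2(np.hypot(*m[:2,2]),-m[2,2]))
    p=np.array(s['ee_pos']); c=p+m@[.0075,0,.014]; 
    print('t',s['clock'],'tcp',p.round(4),'riser',W.inv().apply(p-O).round(4),'contact riser',W.inv().apply(c-O).round(4),'lean',L.round(2),'F',np.round(s['force'],1))
    for l in(20,35): print(l,'turn left',np.degrees((want(l)*T.inv()).as_rotvec()).round(2))
E
python3 -c "
from h import *;rep();print(bot.get_state()['q'])"
```

```text
t 1.7667 tcp [ 0.3959 -0.0669  0.2125] riser [-0.2801  0.0009  0.2125] contact riser [-0.2683  0.001   0.2019] lean 20.19 F [ 0.7 -0.2 -0.1]
20 turn left [-0.51  0.04 -0.22]
35 turn left [  3.91 -14.29  -0.28]
[-0.41123775 -0.75342253  2.14666422  0.23428249  1.48418942  0.87126912]
```

>>> {"op": "drive_tool", "data": {"targets": [[[0.0,0.0,-0.036,0,0,0],[0,0,-0.072,0,0,0],[0,0,-0.108,0,0,0],[0,0,-0.144,0,0,0],[0,0,-0.176,0,0,0]]]}}

```text
clock: 2.18
ee_pos: [0.3948, -0.0691, 0.0338]
ee_rot: [0.974, 0.146, 0.171, -0.03]
force: [0.6, -0.2, -1.3]
grip_width: 0.093
gripper_force: 0.0
```

>>> {"op": "drive_tool", "data": {"targets": [[[0.008,0.0025,0.0,0,0,0],[0.016,0.005,0,0,0,0],[0.024,0.0075,0,0,0,0],[0.032,0.01,0,0,0,0],[0.038,0.0115,0,0,0,0]]]}}

```text
clock: 2.6
ee_pos: [0.4356, -0.0577, 0.0382]
ee_rot: [0.974, 0.146, 0.172, -0.029]
force: [1.0, 0.7, -0.2]
grip_width: 0.0929
gripper_force: 0.0
```

```bash
python3 -c "
from h import *;rep();print(bot.get_state()['q'])
im=bot.snapshot('top')[130:290,200:400];cv2.imwrite('pics/a.png',cv2.resize(im,None,fx=3.7,fy=3.7,interpolation=2))"
```

```text
t 2.6 tcp [ 0.4356 -0.0577  0.0382] riser [-0.2395 -0.002   0.0382] contact riser [-0.2276 -0.0019  0.0276] lean 20.07 F [ 1.   0.7 -0.2]
20 turn left [-0.37 -0.05 -0.14]
35 turn left [  4.04 -14.39  -0.19]
[-0.33802229 -0.56981594  2.32947335  0.23527576  1.11110499  0.85881248]
```

View pics/a.png

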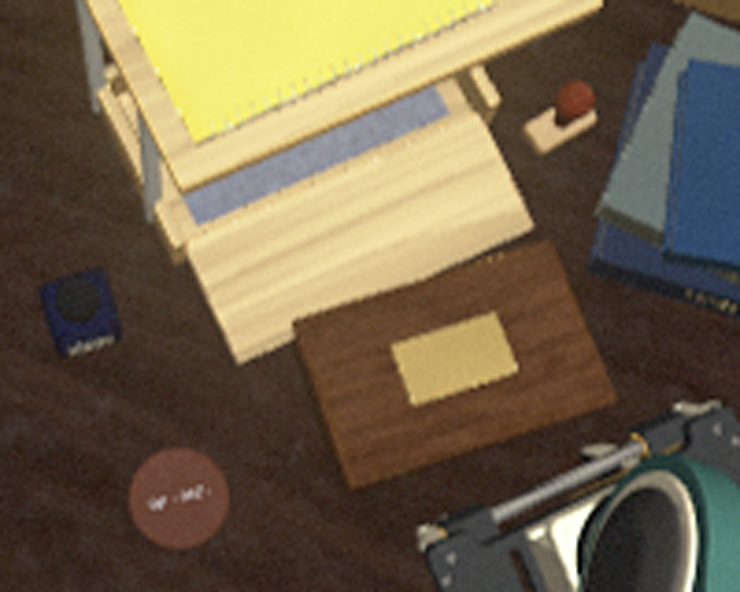

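The box is untouched, with the gripper behind it and square to the riser, and the bystanders are clear. I'll begin pushing.

>>> {"op": "drive_tool", "data": {"targets": [[[0.0065,0.0025,0,0,0,0],[0.013,0.005,0,0,0,0],[0.02,0.0075,0,0,0,0],[0.0265,0.01,0,0,0,0],[0.033,0.012,0,0,0,0]]]}}

```text
clock: 3.07
ee_pos: [0.4671, -0.0458, 0.0361]
ee_rot: [0.974, 0.146, 0.171, -0.029]
force: [-4.0, -3.4, 2.9]
grip_width: 0.093
gripper_force: 2.2
```

>>> {"op": "drive_tool", "data": {"targets": [[[0.0065,0.002,0,0.6,-1.9,0],[0.013,0.004,0,1.2,-3.8,0],[0.02,0.006,0.001,1.7,-5.7,0],[0.0265,0.008,0.001,2.3,-7.6,0],[0.033,0.01,0.002,2.7,-9.5,0]]]}}

```text
clock: 3.48
ee_pos: [0.4996, -0.0357, 0.0375]
ee_rot: [0.956, 0.144, 0.254, -0.041]
force: [-4.5, -1.8, 0.0]
grip_width: 0.093
gripper_force: 2.2
```

```bash
python3 -c "
from h import *;rep();print(bot.get_state()['q'])
im=bot.snapshot('top')[130:290,200:400];cv2.imwrite('pics/b.png',cv2.resize(im,None,fx=3.7,fy=3.7,interpolation=2))"
```

```text
t 3.4833 tcp [ 0.4996 -0.0357  0.0375] riser [-0.1718  0.0003  0.0375] contact riser [-0.1583  0.0004  0.0291] lean 29.84 F [-4.5 -1.8  0. ]
20 turn left [-3.13  9.33 -0.14]
35 turn left [ 1.27 -5.01 -0.18]
[-0.29904001 -0.49197097  2.32145422  0.36864938  0.90566977  0.8041065 ]
```

View pics/b.png

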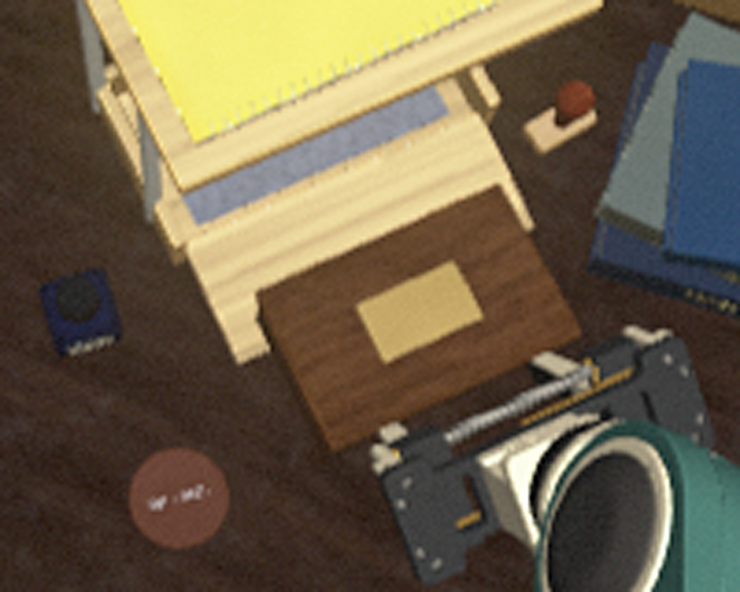

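The box is now square to the sill and its front has ridden onto it. The front lid corners are at (260,290) and (500,187). I'll check the lateral offset.

```bash
python3 -c "
from h import *
for u,z in(((260,290),.076),((500,187),.076),((332,448),.068),((580,332),.068)):
    p=ray('top',(200+(u[0]+.5)/3.7-.5,130+(u[1]+.5)/3.7-.5),z);print(W.inv().apply(p-O).round(4))"
```

```text
[-0.0642  0.0909  0.076 ]
[-0.0663 -0.0779  0.076 ]
[-0.1709  0.0928  0.068 ]
[-0.1703 -0.0805  0.068 ]
```

>>> {"op": "drive_tool", "data": {"targets": [[[0.0065,0.002,0.0005,0.3,-1,0],[0.0135,0.004,0.001,0.6,-2,0],[0.02,0.006,0.002,0.9,-3,0],[0.027,0.008,0.0025,1.2,-4,0],[0.0335,0.01,0.003,1.4,-5,0]]]}}

```text
clock: 3.95
ee_pos: [0.5337, -0.0257, 0.0411]
ee_rot: [0.943, 0.142, 0.298, -0.046]
force: [-4.6, -0.8, -0.9]
grip_width: 0.0932
gripper_force: 2.0
```

>>> {"op": "drive_tool", "data": {"targets": [[[0.0065,0.002,0.0005,0,0,0],[0.0135,0.004,0.001,0,0,0],[0.02,0.006,0.002,0,0,0],[0.027,0.008,0.0025,0,0,0],[0.0335,0.01,0.003,0,0,0]]]}}

```text
clock: 4.37
ee_pos: [0.5675, -0.0156, 0.0444]
ee_rot: [0.943, 0.142, 0.297, -0.046]
force: [-3.2, -0.8, -1.7]
grip_width: 0.0928
gripper_force: 1.8
```

>>> {"op": "drive_tool", "data": {"targets": [[[0.0065,0.002,0.001,0,0,0],[0.0135,0.004,0.002,0,0,0],[0.02,0.006,0.003,0,0,0],[0.027,0.008,0.004,0,0,0],[0.0335,0.01,0.005,0,0,0]]]}}

```text
clock: 4.78
ee_pos: [0.601, -0.0057, 0.0497]
ee_rot: [0.943, 0.142, 0.298, -0.045]
force: [-6.8, -3.0, 5.6]
grip_width: 0.093
gripper_force: 3.5
```

```bash
python3 -c "
from h import *;rep()
im=bot.snapshot('top')[110:270,200:400];im2=bot.snapshot('scene')[110:270,170:370];cv2.imwrite('pics/c.png',cv2.resize(np.hstack([im,im2]),None,fx=2,fy=2,interpolation=2))"
```

```text
t 4.7833 tcp [ 0.601  -0.0057  0.0497] riser [-0.0661 -0.0006  0.0497] contact riser [-0.0519 -0.0006  0.0426] lean 35.06 F [-6.8 -3.   5.6]
20 turn left [-4.48 14.37 -0.16]
35 turn left [-0.08  0.03 -0.17]
```

View pics/c.png

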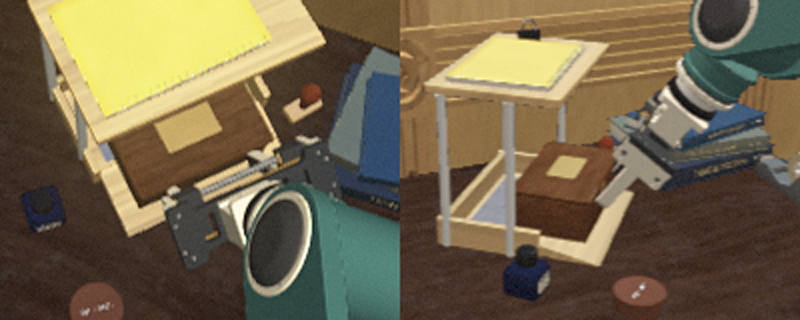

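The box is square, its front is over the lip, and the bystanders are undisturbed. I'll continue level.

>>> {"op": "drive_tool", "data": {"targets": [[[0.0065,0.002,0,0,0,0],[0.0135,0.004,0,0,0,0],[0.02,0.006,0,0,0,0],[0.027,0.008,0,0,0,0],[0.0335,0.01,0,0,0,0]]]}}

```text
clock: 5.3
ee_pos: [0.6339, 0.0043, 0.0487]
ee_rot: [0.943, 0.142, 0.297, -0.046]
force: [-3.0, -1.1, -1.2]
grip_width: 0.093
gripper_force: 1.4
```

>>> {"op": "drive_tool", "data": {"targets": [[[0.005,0.0015,0,0,0,0],[0.01,0.003,0,0,0,0],[0.015,0.0045,0,0,0,0],[0.0205,0.0065,0,0,0,0],[0.0255,0.008,0,0,0,0]]]}}

```text
clock: 5.72
ee_pos: [0.6596, 0.0123, 0.0491]
ee_rot: [0.943, 0.142, 0.297, -0.046]
force: [-2.7, -1.1, -0.8]
grip_width: 0.0929
gripper_force: 1.4
```

```bash
python3 -c "
from h import *;rep()
im=bot.snapshot('top')[110:270,200:400];im2=bot.snapshot('scene')[170:250,180:280];cv2.imwrite('pics/d.png',np.hstack([cv2.resize(im,None,fx=2,fy=2,interpolation=2),cv2.resize(im2,None,fx=4,fy=4,interpolation=2)]))"
```

```text
t 5.7167 tcp [0.6596 0.0123 0.0491] riser [-0.0048 -0.0005  0.0491] contact riser [ 0.0094 -0.0005  0.042 ] lean 35.02 F [-2.7 -1.1 -0.8]
20 turn left [-4.49 14.33 -0.16]
35 turn left [-0.08 -0.01 -0.17]
```

View pics/d.png

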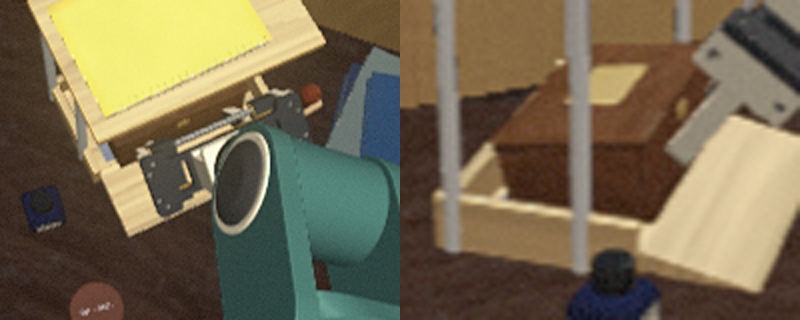

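The box is almost fully in, but it isn't clear whether the rear has dropped. I'll nudge 3 mm more, back straight out along the riser's -x, and look.

>>> {"op": "drive_tool", "data": {"targets": [[[0.0015,0.0005,0,0,0,0],[0.003,0.001,0,0,0,0],[0.003,0.001,0,0,0,0],[0.003,0.001,0,0,0,0]]]}}

```text
clock: 6.15
ee_pos: [0.662, 0.0131, 0.0492]
ee_rot: [0.943, 0.142, 0.297, -0.046]
force: [-2.4, 0.2, -1.2]
grip_width: 0.0927
gripper_force: 0.9
```

>>> {"op": "drive_tool", "data": {"targets": [[[-0.01,-0.003,0.002,0,0,0],[-0.03,-0.009,0.004,0,0,0],[-0.06,-0.018,0.006,0,0,0],[-0.09,-0.027,0.01,0,0,0],[-0.12,-0.037,0.015,0,0,0]]]}}

```text
clock: 6.57
ee_pos: [0.5409, -0.0238, 0.064]
ee_rot: [0.943, 0.142, 0.297, -0.046]
force: [-0.4, -0.4, 0.5]
grip_width: 0.0927
gripper_force: 0.0
```

```bash
python3 -c "
from h import *;rep()
im=bot.snapshot('top')[130:210,220:320];im2=bot.snapshot('scene')[170:250,180:280];cv2.imwrite('pics/e.png',np.hstack([cv2.resize(im,None,fx=4,fy=4,interpolation=2),cv2.resize(im2,None,fx=4,fy=4,interpolation=2)]))"
```

```text
t 6.5667 tcp [ 0.5409 -0.0238  0.064 ] riser [-0.1288 -0.0003  0.064 ] contact riser [-0.1147 -0.0003  0.0569] lean 35.03 F [-0.4 -0.4  0.5]
20 turn left [-4.5  14.34 -0.19]
35 turn left [-0.09  0.01 -0.2 ]
```

View pics/e.png

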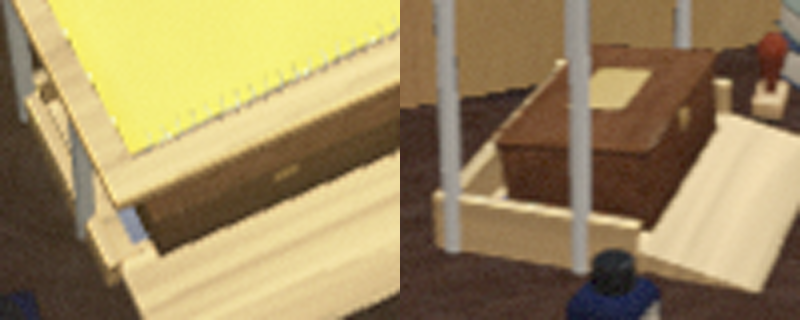

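The rear wall now stands behind the lip with no sill between. The lid corners in the right half are (497,145), (655,152) and (717,75). I'll test whether the lid lies at z = 0.074 (seated) by projecting the seated model.

```bash
python3 - <<'E'
from h import *
m=bot.camera_model('scene');r=R.from_quat(m['orientation'])
def proj(p):
    c=r.inv().apply(O+W.apply(p)-m['eye']);u=m['mtx']@[c[0],-c[1],-c[2]];u=u[:2]/u[2]
    return (400+(u[0]-180)*4,(u[1]-170)*4)
for cx in(.060,.066,.072):
  for name,pit in(('seated',0),('rear on crest',-np.degrees(np.arctan(.01/.105)))):
    Q=R.from_euler('y',-pit,degrees=True)
    C=np.array([cx,.006,.040+(.005 if pit else 0)])
    print(cx,name,[np.round(proj(C+Q.apply(q))) for q in((.056,.088,.034),(-.057,.088,.034),(-.057,-.088,.034),(-.054,.085,-.034))])
print('crest L',np.round(proj([0,.113,.016])),'foot L',np.round(proj([-.084,.113,0])))
E
```

```text
0.06 seated [array([479., 132.]), array([639., 156.]), array([711.,  56.]), array([635., 244.])]
0.06 rear on crest [array([475., 132.]), array([634., 141.]), array([707.,  43.]), array([640., 231.])]
0.066 seated [array([470., 131.]), array([630., 155.]), array([703.,  55.]), array([627., 242.])]
0.066 rear on crest [array([466., 131.]), array([625., 140.]), array([699.,  42.]), array([631., 229.])]
0.072 seated [array([462., 129.]), array([622., 153.]), array([696.,  54.]), array([618., 241.])]
0.072 rear on crest [array([458., 129.]), array([617., 139.]), array([691.,  41.]), array([623., 228.])]
crest L [634. 248.] foot L [757. 289.]
```

The readings are ambiguous and hint that the rear may still be on the crest. One closer look should settle it.

```bash
python3 -c "
from h import *
im2=bot.snapshot('scene')[175:245,195:285];cv2.imwrite('pics/f.png',cv2.resize(im2,None,fx=8,fy=8,interpolation=2))"
```

```text
(no output)
```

View pics/f.png

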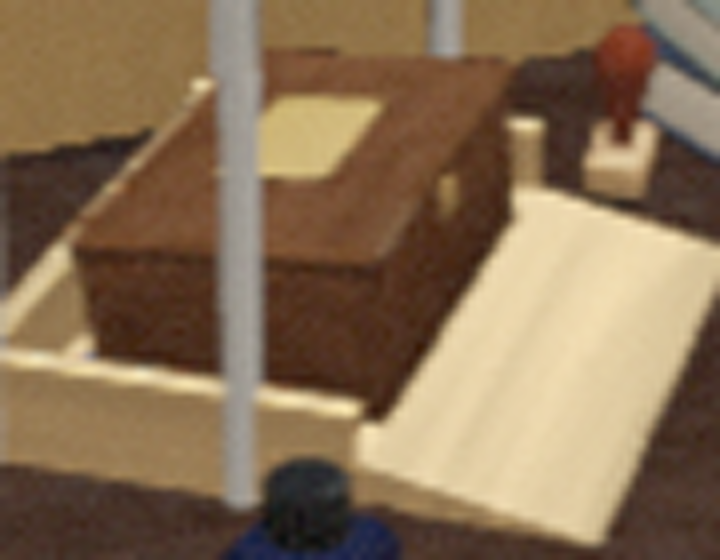

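The lid's near edge runs from (78,240) to (380,262), slope 0.07. The level rail top runs from (0,352) to (360,405), slope 0.15. So the box is pitched, with its rear still on the crest. I'll fit its pose.

```bash
python3 - <<'E'
from h import *
from scipy.optimize import least_squares
m=bot.camera_model('scene');r=R.from_quat(m['orientation'])
def proj(p,o):
    c=r.inv().apply(O+o+W.apply(p)-m['eye']);u=m['mtx']@[c[0],-c[1],-c[2]];u=u[:2]/u[2]
    return np.array([(u[0]-195)*8,(u[1]-175)*8])
print('rail/foot pred',proj([-.004,.116,.04],0),proj([-.084,.113,0],0),proj([-.084,-.113,0],0),'obs (360,405),(600,543),(720,~245)')
obs=[(78,240),(380,262),(512,65),(245,50)]
C=[(.056,.088,.034),(-.057,.088,.034),(-.057,-.088,.034),(.056,-.088,.034)]
def f(v,o=np.zeros(3)):
    Q=R.from_euler('zy',[v[4],v[3]])
    return np.concatenate([proj(v[:3]+Q.apply(c),o)-b for c,b in zip(C,obs)])
s=least_squares(f,[.06,0,.04,0,0]);print(s.x[:3],np.degrees(s.x[3:]),s.fun.round(1))
E
```

```text
rail/foot pred [357.03807056 397.33776246] [593.25030331 538.54634624] [734.16225228 246.26459289] obs (360,405),(600,543),(720,~245)
[ 0.06412195 -0.04098562  0.01681359] [4.62734507 0.26287731] [-2.1 -3.   1.5 -3.2  2.5  3.4 -2.   3.7]
```

The pitch is about 4.6°, nose down, so the rear is still on the crest. My assumed finger thickness overstated the contact point by 7–10 mm. I'll go back in and push about 10 mm further, more gently.

>>> {"op": "drive_tool", "data": {"targets": [[[0.025,0.0075,-0.004,0,0,0],[0.05,0.0155,-0.008,0,0,0],[0.075,0.023,-0.012,0,0,0],[0.1,0.0305,-0.015,0,0,0],[0.115,0.035,-0.016,0,0,0]]]}}

```text
clock: 7.13
ee_pos: [0.6597, 0.0123, 0.0472]
ee_rot: [0.943, 0.142, 0.297, -0.046]
force: [-2.7, -2.1, 1.3]
grip_width: 0.0929
gripper_force: 2.0
```

>>> {"op": "drive_tool", "data": {"targets": [[[0.003,0.001,0,0,0,0],[0.006,0.002,0,0,0,0],[0.009,0.0025,0,0,0,0],[0.011,0.0035,0,0,0,0],[0.012,0.0035,0,0,0,0]]]}}

```text
clock: 7.55
ee_pos: [0.6687, 0.0145, 0.0482]
ee_rot: [0.943, 0.142, 0.297, -0.046]
force: [-2.5, 0.6, -1.7]
grip_width: 0.0929
gripper_force: 1.3
```

```bash
python3 -c "
from h import *;rep();cv2.imwrite('pics/g_raw.png',bot.snapshot('scene'))"
```

```text
t 7.55 tcp [0.6687 0.0145 0.0482] riser [ 0.0046 -0.0011  0.0482] contact riser [ 0.0188 -0.001   0.041 ] lean 35.01 F [-2.5  0.6 -1.7]
20 turn left [-4.49 14.33 -0.15]
35 turn left [-0.08 -0.01 -0.16]
```

```bash
cat >> h.py <<'E'
def slope(im):
    g=cv2.GaussianBlur(im,(0,0),.7).astype(float)[:,:,2]; xs,ys=[],[]
    for c in list(range(207,221))+list(range(231,240)):
        d=np.diff(g[198:214,c]); i=int(np.argmin(d)); a=d[max(i-1,0):i+2]
        xs.append(c); ys.append(198+i+.5)
    return np.array(xs),np.array(ys)
E
python3 - <<'E'
from h import *
old=np.zeros((384,512,3),np.uint8); old[175:245,195:285]=cv2.resize(cv2.imread('pics/f.png'),(90,70),interpolation=cv2.INTER_AREA)
for im in(old,cv2.imread('pics/g_raw.png')):
    x,y=slope(im);print(y, np.polyfit(x,y,1))
E
```

```text
[205.5 205.5 205.5 205.5 205.5 205.5 205.5 205.5 205.5 205.5 205.5 205.5
 205.5 205.5 206.5 206.5 207.5 207.5 207.5 207.5 207.5 207.5 207.5] [7.67392377e-02 1.89166214e+02]
[205.5 204.5 205.5 205.5 205.5 205.5 205.5 205.5 205.5 205.5 205.5 205.5
 205.5 205.5 206.5 206.5 206.5 206.5 206.5 206.5 206.5 206.5 205.5] [4.06438880e-02 1.96784939e+02]
```

Still pitched (slope about 0.05). I'll push another 5 mm.

>>> {"op": "drive_tool", "data": {"targets": [[[0.002,0.0005,0,0,0,0],[0.004,0.001,0,0,0,0],[0.005,0.0015,0,0,0,0],[0.006,0.002,0,0,0,0],[0.006,0.002,0,0,0,0]]]}}

```text
clock: 8.02
ee_pos: [0.6752, 0.0166, 0.0482]
ee_rot: [0.943, 0.142, 0.297, -0.046]
force: [-2.2, -1.2, -1.3]
grip_width: 0.0929
gripper_force: 1.0
```

```bash
python3 -c "
from h import *;rep();im=bot.snapshot('scene');cv2.imwrite('pics/h_raw.png',im);x,y=slope(im);print(y,np.polyfit(x,y,1))"
```

```text
t 8.0167 tcp [0.6752 0.0166 0.0482] riser [ 0.0114 -0.001   0.0482] contact riser [ 0.0256 -0.0009  0.041 ] lean 35.03 F [-2.2 -1.2 -1.3]
20 turn left [-4.49 14.34 -0.16]
35 turn left [-0.08  0.   -0.17]
[204.5 204.5 204.5 204.5 204.5 204.5 204.5 205.5 205.5 205.5 205.5 205.5
 205.5 205.5 206.5 206.5 206.5 206.5 206.5 206.5 205.5 203.5 202.5] [2.46392007e-02 1.99771370e+02]
```

>>> {"op": "drive_tool", "data": {"targets": [[[-0.006,-0.002,0,0,0,0],[-0.015,-0.0045,0,0,0,0],[-0.02,-0.006,0,0,0,0]]]}}

```text
clock: 8.32
ee_pos: [0.6541, 0.0104, 0.0482]
ee_rot: [0.943, 0.142, 0.298, -0.046]
force: [-0.6, -0.1, 0.4]
grip_width: 0.0931
gripper_force: 0.0
```

```bash
python3 -c "
from h import *;rep();im=bot.snapshot('scene');cv2.imwrite('pics/i_raw.png',im);x,y=slope(im);print(y,np.polyfit(x[:-3],y[:-3],1))
cv2.imwrite('pics/i.png',cv2.resize(im[175:245,195:285],None,fx=8,fy=8,interpolation=2))"
```

```text
t 8.3167 tcp [0.6541 0.0104 0.0482] riser [-0.0106 -0.0007  0.0482] contact riser [ 0.0036 -0.0007  0.0411] lean 35.03 F [-0.6 -0.1  0.4]
20 turn left [-4.49 14.35 -0.16]
35 turn left [-0.09  0.01 -0.17]
[205.5 205.5 205.5 205.5 205.5 206.5 206.5 206.5 206.5 206.5 206.5 207.5
 207.5 207.5 198.5 198.5 209.5 209.5 209.5 209.5 210.5 210.5 209.5] [2.02597403e-02 2.01752987e+02]
```

View pics/i.png

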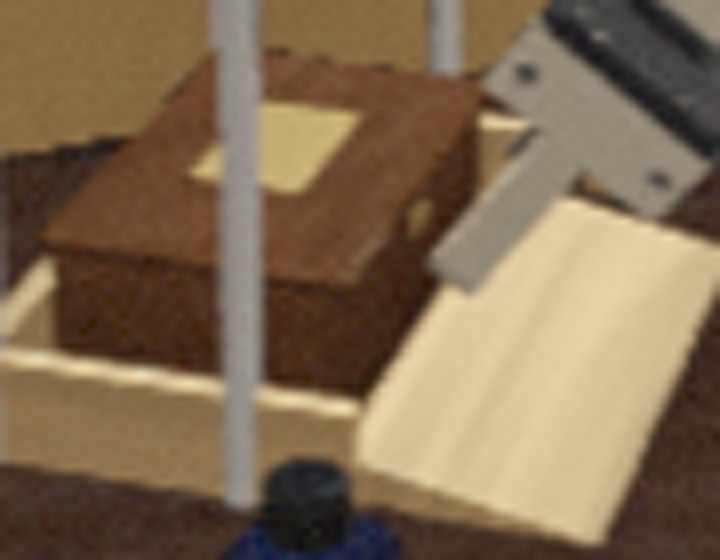

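When the fingers backed off, the box dropped. The lid edge (45,242) to (355,285) has slope 0.14–0.15, parallel to the rail, and the rear corner fits a centre about 63 mm past the crest. I'll retract clear and hand in.

>>> {"op": "drive_tool", "data": {"targets": [[[-0.03,-0.009,0.01,0,0,0],[-0.06,-0.018,0.02,0,0,0],[-0.09,-0.027,0.035,0,0,0],[-0.12,-0.036,0.05,0,0,0],[-0.14,-0.042,0.06,0,0,0]]]}}

```text
clock: 8.78
ee_pos: [0.5132, -0.0317, 0.1094]
ee_rot: [0.943, 0.142, 0.298, -0.045]
force: [-0.7, -0.4, -0.2]
grip_width: 0.0932
gripper_force: 0.0
```

>>> {"op": "drive_tool", "data": {"targets": [[[0,0,0,0,0,0],[0,0,0,0,0,0],[0,0,0,0,0,0]]]}}

```text
clock: 9.03
ee_pos: [0.5154, -0.0315, 0.1082]
ee_rot: [0.943, 0.142, 0.298, -0.045]
force: [1.2, -0.3, -0.1]
grip_width: 0.093
gripper_force: 0.0
```

```bash
python3 -c "
from h import *
im=bot.snapshot('scene');x,y=slope(im);print(y);print(bot.hand_in())"
```

```text
[205.5 205.5 205.5 205.5 206.5 206.5 206.5 206.5 206.5 206.5 206.5 207.5
 207.5 207.5 198.5 198.5 209.5 209.5 209.5 209.5 210.5 210.5 209.5]
the job is handed in; nothing more can be done
None
```

The box is over the lip and, by the last images, flat on the bay floor about 63 mm past the crest; the arm is clear, the bystanders were not touched, and the job was handed in at about 9 s (no verdict was returned).

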